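# Lay supper for one on the fold-down ledge

### The job

Lay supper for one on the grey place mat, left and right as seen from the robot and all square to the mat: the pink lunch box in the middle of the mat, its long sides along the mat's long sides, and the small sauce dish on the middle of its lid. Stand the glass midway between the box and the mat's left edge, and lay the soup spoon midway between the box and the mat's right edge, bowl pointing away from the robot; the middles of the glass and of the spoon's length are both in line with the box's middle. Set everything down gently without letting it fall, keep the glass upright, and leave the rice paddle and the sauce bottle where they are.

Things in the scene. Friction and masses are not known exactly. Their poses are not given: they have to be found in the camera images.
- mat: Grey fabric place mat, a stiff flat rectangle 190 (x) x 280 (y) x 3 mm, fixed to the ledge, turned up to 0.2 rad. Origin: centre of its underside, so its top is 3 mm above it. Its x axis points away from the robot across the mat's short dimension, its y axis to the left along the long dimension (left edge at y = +140 mm).
- lunch_box: Pink plastic lunch box with its clip-on lid shut: a plain block 62 (x) x 120 (y) x 42 mm with flat sides and a flat lid 42 mm above the underside, about 0.25 kg, white clips on its two short ends. Origin: centre of its underside. Long dimension along its y axis. It looks the same turned by half a turn, and either way round is fine. Starts on the bare ledge.
- dish: Small white round ceramic sauce dish, open on top, 52 mm across its upright rim (z 7 to 16 mm; it narrows to 44 mm at the foot), 16 mm high, about 0.06 kg. Origin: centre of its underside, z up. Starts on the bare ledge.
- glass: Clear glass cup without handle, standing mouth up, at most 58 mm in diameter (at the rim, slightly narrower below), 85 mm high, wall 3 mm, about 0.16 kg. Origin: centre of its underside, z up. Starts on the bare ledge.
- spoon: White ceramic Chinese soup spoon lying bowl up, 136 mm long, 0.05 kg. Origin: middle of its length, at its underside; x from handle to bowl. Round bowl 46 mm across, 16 mm high, centred at x = +45 mm; handle 14 mm wide from x = +22 to -68 mm, top 15 mm high to x = -26, then sloping to the tail on the ledge. Grip across the handle at the origin (near its balance).
- spoon_bowl (a point): Centre of the soup spoon's bowl at rim height: 45 mm along x and 16 mm up from the spoon's origin.
- paddle: Bystander: loose flat steel rice paddle lying on the ledge beyond the mat, 193 mm long, 62 mm wide at the blade, 5 mm thick. Origin: near the middle of its length, on its underside; x along it towards the blade. Not to be moved.
- sauce: Bystander: loose amber glass sauce bottle with a red cap standing beyond the mat on the left, 54 mm across, 150 mm high. Origin: centre of its underside. Not to be moved. (Not listed: a fixed rice cooker, 210 mm high and 240 mm across, 280 over its lugs, stands on the ledge far to the left, its centre about 0.25 m ahead and 0.6 m left of the robot.)
Things that resemble listed ones, but are neither listed nor needed, are in the scene too. Several things have the shape of the dish; the one meant has the colours described above.

How it is judged:
By the outcome, as a careful person would: the job done as asked, in the order asked, and still so for the second after the job is handed in, with the robot touching nothing.
It also fails if it takes over 120 s, if anything falls off the work surface, if the arm or the gripper's body presses on something with over 40 N, if the wrist force passes 120 N, or if a joint passes its speed limit or range.

### The arm

A 6-joint arm with a two-finger parallel gripper is mounted at the origin on the work surface. World frame = base frame: x ahead of the robot, y to its left, z up, the work surface at z = 0. Lengths are in m, angles in degrees, forces in N, time in s.
With the tool pointing down it reaches from about 0.425 to 1.125 m from the base axis. Payload 14.9 kg.
Tool frame: the origin (TCP) lies at the very end of the fingers, on their centre line; the grasp point (between the pads) lies 19 mm behind it; z points along the fingers, y is the line along which they close (so a half turn about z gives the same grasp; the last joint's range is limited). The gripper opens to 91 mm and grips with 3 to 60 N. Pads are 32 mm wide; open, the fingers measure 118 mm over their backs; the gripper's body (76 mm by 178 mm) begins 60 mm behind the grasp point.
Start: joints at [73.837, 21.709, 99.362, -0, 58.929, -1.908], TCP at [0.172, 0.678, 0.214] pointing down, gripper open.
Joint ranges: [-158.91, 158.91], [-42.39, 125.64], [0.06, 152.35], [-60.88, 240.88], [17.5, 164.5], [-176.32, 176.32]. Speed limits (degrees/s): [108.29, 108.29, 136.94, 180, 180, 180].

### API

Orientations are given as a 3x3 rotation matrix whose columns are the frame's x, y, z axes.
In Python, from station import r gives the robot as it stands.
- The arm moves only by the tool apply_moves, never from a script. Its argument "motion" is a list of rows, each a list of 2 entries, a list of its own where there are three numbers: the shift along the tool's x, y, z in mm, then the turn about the tool's z in degrees. In form: [[[x, y, z], spin], ...]. A call has 1 to 20 rows; each row is the pose to reach, as a shift and turn from the pose commanded when the call began, along the tool's axes at that moment; what a row does not reach only later rows make up. A row lasts 1/10 s, in which the tool goes at most 50 mm and 8.59 degrees, less where a joint would pass 70% of its speed; a pose out of reach is approached as far as the arm can. A call with a gripper value outside its range is refused whole. "claw" is the finger opening in mm, from 0 to 91.2, set as the call begins (left out, the last holds). The fingers move at their own pace and stop on an object; the grip force is fixed at half the most. Time passes only in rows, so rows that repeat a pose let the fingers close. It gives the time, the measured TCP pose, the force, the opening and the grip force at its end, in the units of the state.
- r.read_state(): the state, without advancing time (a new reading comes with each control period).
- r.snapshot(name): name is "side" or "top" or "wrist"; returns (picture, depth): 480x640x3 uint8, red, green, blue; 480x640 float32, m along the optical axis (not along the pixel's ray), 0 where there is no reading.
- r.camera_params(name): a dict with "camera_matrix" (3x3 intrinsics, pixels), "D" ([k1, k2, p1, p2, k3] as OpenCV has them; the pictures are not rectified), "origin" and "rotation" of the camera in the world. Camera axes: x right, y up, looking along -z (the intrinsics and any distortion apply to the point x, -y, -z); pixel columns grow to the right and rows downward; lengths in m; the calibration is good to about 2 mm. A picture is of the moment at which its call begins: read the wrist's pose just before it. camera_params takes no time and is no camera call; for the wrist camera it gives the pose at the moment of the call.
- r.hand_in(): hands the job in; it is judged then, once.
The state is a dict: "clock": time; "joint_positions": joint angles; "dq": joint speeds; "tau": joint torques, N m; "eef_pos": TCP position; "ee_rot": TCP orientation; "force": force on the tool from outside, world axes, zero at the start; "ft_torque": the same for the moment, N m; "width": opening from 0.0 (shut) to 1.0 (fully open); "finger_force": force on a finger pad.
Only numpy, scipy, OpenCV 4.12 (cv2) and the standard library are available. Lean on these libraries where they do the work, as an engineer would, in place of code of your own. Each camera call takes 0.05 s, during which the arm holds its last target. There are 200 camera calls.

## Working session

There is one attempt and no reset: what is moved stays moved. The work goes in short steps, Python scripts to look and compute and a tool call to move; the robot and the scene stay as the last step left them, time stands still between calls to the robot, and variables do not carry over. Pictures are saved under pics/ and viewed, at most 14 in all, crops included, and the job is handed in when it is done.

Besides the shell and the picture viewer there is one more tool, called after "Call:" as name(argument=value, ...), one argument or row to a line, values as JSON. apply_moves: Moves the arm, as the interface text tells. Its arguments: {"type":"object","properties":{"motion":{"type":"array"},"claw":{"type":"number"}},"required":["motion"]}

```bash
mkdir -p pics; ls; cat > h.py <<'E'
import numpy as np, cv2
from station import r
def shot(n):
    p=r.camera_params(n); im,d=r.snapshot(n); return im,d,p
def cloud(d,p):
    K=np.array(p["camera_matrix"],float);D=np.array(p["D"],float)
    v,u=np.mgrid[0:d.shape[0],0:d.shape[1]]
    n=cv2.undistortPoints(np.stack([u,v],-1).reshape(-1,1,2).astype(np.float64),K,D).reshape(d.shape+(2,))
    c=np.stack([n[...,0]*d,-n[...,1]*d,-d],-1)
    return c@np.array(p["rotation"],float).T+np.array(p["origin"],float)
def save(n,im): cv2.imwrite("pics/"+n+".png",im[...,::-1])
E
python3 - <<'E'
from h import *
for n in("top","side"):
    im,d,p=shot(n); save(n+"0",im); np.savez(n+"0.npz",im=im,w=cloud(d,p),d=d)
    print(n,p["origin"],np.round(p["rotation"],3).tolist(),p["camera_matrix"],p["D"],(d==0).mean())
s=r.read_state();print(s)
E
```

```text
pics
top [0.44606038 0.02846058 1.02525139] [[0.006, 0.992, -0.13], [-1.0, 0.007, 0.001], [0.002, 0.13, 0.992]] [[494.30089627   0.         320.02827171]
 [  0.         494.30089627 234.79421826]
 [  0.           0.           1.        ]] [-0.05738457  0.          0.          0.          0.        ] 0.003880208333333333
side [-0.06734093 -0.61154054  0.62875764] [[0.714, 0.402, -0.573], [-0.7, 0.394, -0.596], [-0.014, 0.826, 0.563]] [[457.5170258    0.         323.55736985]
 [  0.         457.5170258  238.64175949]
 [  0.           0.           1.        ]] [-0.06407418  0.          0.          0.          0.        ] 0.004039713541666667
{'clock': 0.1, 'joint_positions': array([ 7.38363640e+01,  2.17346649e+01,  9.93920826e+01, -2.08691667e-04,
        5.89299414e+01, -1.90797701e+00]), 'dq': array([-0.15451475, -0.15399427, -0.02069567, -0.0702503 ,  0.09813856,
       -0.02383339]), 'tau': array([ 1.68576498e-03, -7.65042543e+01, -4.35293233e+01,  6.53149467e-02,
        3.98250099e-02, -1.16383481e-05]), 'eef_pos': array([0.17228104, 0.67809815, 0.21336573]), 'ee_rot': array([[-9.69207052e-01,  2.46247062e-01, -2.72436251e-04],
       [ 2.46247211e-01,  9.69206586e-01, -9.51164993e-04],
       [ 2.98254240e-05, -9.88962486e-04, -9.99999511e-01]]), 'force': array([-0.0036402 ,  0.60157136, -0.49544358]), 'ft_torque': array([ 0.03329441, -0.02795738,  0.00226306]), 'finger_force': 0.0, 'width': 0.9961233164082671}
```

View pics/top0.png

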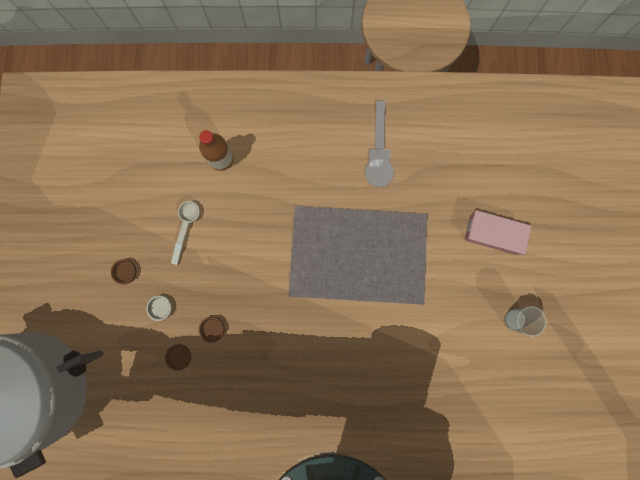

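View pics/side0.png

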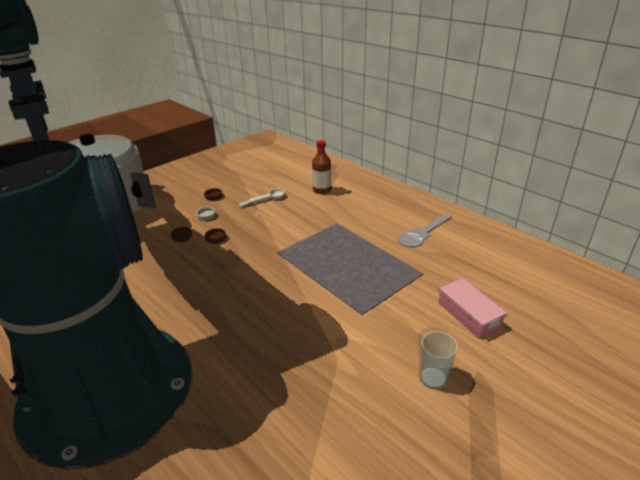

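The top view shows the mat (359,255), pink box (499,232), glass (base 516,320; rim 531,321), white spoon (185,232, bowl at 189,211), paddle (380,145) and sauce bottle (215,150). Dish candidates are brown (124,271), brown (212,329), dark (178,357) and white (159,308). By its colour I choose the white one, (159,308). The only box, glass and white spoon are the ones named, and the steel paddle at (380,145) is not the spoon.

```bash
cat > meas.py <<'E'
from h import *
z=np.load("top0.npz");im,w=z["im"],z["w"]
def reg(u0,v0,u1,v1,f):
    m=np.zeros(im.shape[:2],bool);m[v0:v1,u0:u1]=True
    return m&f
I=im.astype(int);R,G,B=I[...,0],I[...,1],I[...,2];Z=w[...,2]
def rect(m):
    m=cv2.morphologyEx(m.astype(np.uint8),cv2.MORPH_OPEN,np.ones((3,3)))>0
    P=w[m];q=P[:,:2].astype(np.float32)*1000
    (c,s,a)=cv2.minAreaRect(q);print(m.sum(),"c",np.round(c,1),"size",np.round(s,1),"ang",round(a,2),"mean",np.round(P.mean(0)*1000,1),"zmed",round(np.median(P[:,2])*1000,1));return P
print("table z",np.median(Z[260:300,440:480])*1000)
print("mat");rect(reg(275,195,440,315,(abs(R-B)<25)))
print("box");rect(reg(450,195,550,270,(Z>.036)))
print("dish");rect(reg(140,290,180,326,(Z>.006)))
print("spoon");P=rect(reg(160,190,210,275,(Z>.006)))
print("glass");P=rect(reg(495,295,560,345,(Z>.02)))
print("glasslow");P=rect(reg(495,295,560,345,(Z>.07)))
print("sauce");rect(reg(190,120,240,175,(Z>.03)))
print("paddle");rect(reg(350,90,410,195,(Z>.003)))
print("cooker zmax",np.percentile(Z[330:470,:110],99))
save("crop",cv2.resize(im[190:380,100:260],(640,760))[:600])
E
python3 meas.py
```

```text
table z -0.806631923777057
mat
12080 c [537.9 -53.8] size [279.3 192.5] ang 86.84 mean [538.1 -53.1   6. ] zmed 2.1
box
1770 c [ 548.5 -180.2] size [106.9 452.5] ang 12.84 mean [ 583.3 -335.4   44.4] zmed 41.1
dish
107 c [424.8 205. ] size [352.9  44.5] ang 89.68 mean [424.8 363.   22.3] zmed 13.6
spoon
398 c [549.2 173.8] size [331.  132.1] ang 76.39 mean [576.3 316.1  15. ] zmed 12.9
glass
773 c [ 411.7 -187.3] size [433.2  56.9] ang 88.42 mean [ 406.1 -378.6   62.4] zmed 62.1
glasslow
247 c [ 411.6 -187.2] size [433.4  55.2] ang 88.18 mean [ 405.7 -377.9   83.8] zmed 81.3
sauce
901 c [610.9 130.7] size [384.2  54.1] ang 39.81 mean [731.1 231.9 104.1] zmed 99.3
paddle
39 c [ 782.4 -104.1] size [183.2   8.2] ang 3.45 mean [ 795.4 -102.9    4.4] zmed 4.0
cooker zmax 0.1856704028917436
```

```bash
python3 - <<'E'
from h import *
im=np.load("top0.npz")["im"]
a=cv2.resize(im[200:340,110:240],None,fx=3,fy=3,interpolation=3); b=cv2.resize(im[200:340,460:560],None,fx=3,fy=3,interpolation=3)
save("crop1",np.hstack([a,b]))
E
```

```text
(no output)
```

View pics/crop1.png

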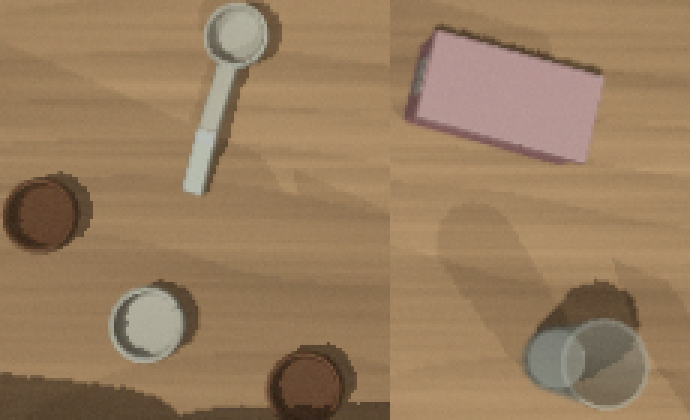

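The crop confirms it: the white dish (159,308) stands apart from the brown look-alikes. I'll redo the fit without the depth dropouts.

```bash
sed -i 's/P=w\[m\];/m\&=Z<.3;P=w[m];/' meas.py; cat >> meas.py <<'E'
# image-based rim fits
K=r.camera_params("top")
def proj2plane(uv,z):
    n=cv2.undistortPoints(np.float64(uv).reshape(-1,1,2),np.array(K["camera_matrix"]),np.array(K["D"])).reshape(-1,2)
    d=np.c_[n[:,0],-n[:,1],-np.ones(len(n))]@np.array(K["rotation"]).T;o=np.array(K["origin"])
    return (o+d*((z-o[2])/d[:,2])[:,None])*1000
def comp(m,z,name):
    c=max(cv2.findContours(m.astype(np.uint8),0,1)[0],key=cv2.contourArea)
    P=proj2plane(c.reshape(-1,2),z)[:,:2].astype(np.float32)
    print(name,"circle",[np.round(x,1) for x in cv2.minEnclosingCircle(P)],"rect",[np.round(x,2) for x in cv2.minAreaRect(P)])
ok=Z<.3
comp(reg(140,290,180,326,(B>110)&(abs(R-B)<40)&(R>120)),.016,"dish col")
comp(reg(160,190,210,275,(abs(R-B)<40)&(R>120)),.014,"spoon col")
comp(reg(450,195,550,270,(R-G>25)&(B>G-5)&(R>160)),.042,"box col")
comp(reg(275,195,440,315,(abs(R-B)<25)),.003,"mat col")
E
python3 meas.py
```

```text
table z -0.806631923777057
mat
12035 c [539.7 -53.9] size [279.3 189.1] ang 86.84 mean [538.5 -53.4   2.2] zmed 2.1
box
1764 c [ 584.2 -337.8] size [120.   63.2] ang 74.3 mean [ 583.8 -336.7   41.1] zmed 41.1
dish
106 c [421.7 356.9] size [52.7 41.7] ang 62.66 mean [424.6 366.2  12.8] zmed 13.5
spoon
397 c [584.7 320.1] size [ 30.8 132.3] ang 75.78 mean [576.6 316.8  12.4] zmed 12.9
glass
771 c [ 406.4 -375. ] size [57.4 56.7] ang 89.78 mean [ 406.  -379.7   59.9] zmed 62.0
glasslow
246 c [ 404.5 -375.8] size [54.4 57.9] ang 8.55 mean [ 405.5 -379.6   80. ] zmed 81.3
sauce
896 c [739.  237.3] size [49.9 54.2] ang 41.44 mean [732.7 233.1  99. ] zmed 99.2
paddle
39 c [ 782.4 -104.1] size [183.2   8.2] ang 3.45 mean [ 795.4 -102.9    4.4] zmed 4.0
cooker zmax 0.1856704028917436
dish col circle [array([426.1, 355.5]), np.float64(25.6)] rect [array([425.84, 355.51]), array([48.43, 49.68]), np.float64(0.73)]
spoon col circle [array([581.8, 310.9]), np.float64(67.9)] rect [array([581.35, 306.33]), array([ 43.5, 134.4]), np.float64(84.71)]
box col circle [array([ 582.8, -336.8]), np.float64(64.6)] rect [array([ 583.19, -337.  ]), array([117.18,  60.05]), np.float64(74.34)]
mat col circle [array([539.9, -53. ]), np.float64(166.4)] rect [array([539.49, -53.55]), array([278.36, 188.64]), np.float64(86.85)]
```

```bash
cat >> h.py <<'E'
def plan(*wps):
    """wps: (x,y,z mm, angle of tool y in deg, mod 180) -> rows from the present pose"""
    s=r.read_state();p=s["eef_pos"]*1000;R=s["ee_rot"];a0=np.degrees(np.arctan2(R[1,1],R[0,1]))
    lp=p;lsp=0;q6=s["joint_positions"][5];q1=s["joint_positions"][0]
    for x,y,z,a in wps:
        t=np.array([x,y,z]);sh=R.T@(t-p)
        sp=-(a-a0); n1=np.degrees(np.arctan2(y,x))
        c=[sp+180*k for k in(-2,-1,0,1,2)]; sp=min(c,key=lambda k:abs(q6+k+(n1-q1)))
        print(np.round(sh,1).tolist(),round(sp,2),"rows",round(max(np.linalg.norm(t-lp)/50,abs(sp-lsp)/8.59),1),"q6~",round(q6+sp+n1-q1))
        lp=t;lsp=sp
def st():
    s=r.read_state();R=s["ee_rot"];print(round(s["clock"],2),np.round(s["eef_pos"]*1000,1),"yang",round(np.degrees(np.arctan2(R[1,1],R[0,1])),2),"w",round(s["width"]*91.2,1),"ff",round(s["finger_force"],1),"F",np.round(s["force"],1),"q",np.round(s["joint_positions"],1))
E
python3 - <<'E'
from h import *
plan((172,678,330,75.7),(450,400,330,30),(620,0,330,-10),(583.5,-337.2,200,-15.7),(583.5,-337.2,60,-15.7))
E
```

```text
[0.3, -0.3, -116.6] 0.04 rows 2.3 q6~ 0
[-337.6, -201.3, -116.4] 45.74 rows 7.9 q6~ 12
[-600.9, -547.1, -116.1] 85.74 rows 8.7 q6~ 10
[-648.6, -882.8, 14.2] 91.44 rows 7.3 q6~ -14
[-648.6, -882.6, 154.2] 91.44 rows 2.8 q6~ -14
```

Call:
apply_moves(
  motion=[
    [[0,0,-117],0],
    [[0,0,-117],0],
    [[0,0,-117],0],
    [[-338,-201,-117],46],
    [[-338,-201,-117],46],
    [[-338,-201,-117],46],
    [[-338,-201,-117],46],
    [[-338,-201,-117],46],
    [[-338,-201,-117],46],
    [[-338,-201,-117],46],
    [[-338,-201,-117],46],
    [[-338,-201,-117],46],
    [[-601,-547,-117],86],
    [[-601,-547,-117],86],
    [[-601,-547,-117],86],
    [[-601,-547,-117],86],
    [[-601,-547,-117],86],
    [[-601,-547,-117],86],
    [[-601,-547,-117],86],
    [[-601,-547,-117],86],
  ],
  claw=91,
)

```text
clock: 2.1
eef_pos: [0.6069, 0.0307, 0.3306]
ee_rot: [[0.178, 0.984, -0.0], [0.984, -0.178, 0.0], [0.0, -0.0, -1.0]]
force: [0.3, 1.2, 0.6]
width: 0.998
finger_force: 0.0
```

```bash
python3 - <<'E'
from h import *
st()
plan((583.5,-337.2,200,-15.7))
E
```

```text
2.1 [606.9  30.7 330.6] yang -10.24 w 91.0 ff 0.0 F [0.3 1.2 0.6] q [  0.7   6.6 105.5   0.   67.9  10.9]
[-366.2, 42.4, 130.6] 5.46 rows 7.8 q6~ -14
```

Call:
apply_moves(
  motion=[
    [[-366,42,130],5.5],
    [[-366,42,130],5.5],
    [[-366,42,130],5.5],
    [[-366,42,130],5.5],
    [[-366,42,130],5.5],
    [[-366,42,130],5.5],
    [[-366,42,130],5.5],
    [[-366,42,130],5.5],
    [[-366,42,130],5.5],
    [[-366,42,130],5.5],
    [[-366,42,130],5.5],
    [[-366,42,130],5.5],
  ],
)

```text
clock: 3.3
eef_pos: [0.5833, -0.3343, 0.2015]
ee_rot: [[0.27, 0.963, 0.001], [0.963, -0.27, -0.0], [-0.0, 0.001, -1.0]]
force: [0.5, 0.5, 0.9]
width: 0.999
finger_force: 0.0
```

```bash
python3 - <<'E'
from h import *
st()
im,d,p=shot("wrist"); save("w_box",im); w=cloud(d,p)
I=im.astype(int)
m=(d>0)&(w[...,2]>.036)&(w[...,2]<.05)
P=w[m][:,:2].astype(np.float32)*1000
print(m.sum(),cv2.minAreaRect(P),np.median(w[m][:,2]))
plan((583.5,-337.2,12,-15.7))
E
```

```text
3.3 [ 583.3 -334.3  201.5] yang -15.68 w 91.1 ff 0.0 F [0.5 0.5 0.9] q [-31.8  20.1 103.1   0.   56.8 -16.1]
11493 ((509.194091796875, -325.3975524902344), (124.4239273071289, 229.00921630859375), 81.21642303466797) 0.04269421855186695
[-2.6, 0.8, 189.5] 0.02 rows 3.8 q6~ -14
```

View pics/w_box.png

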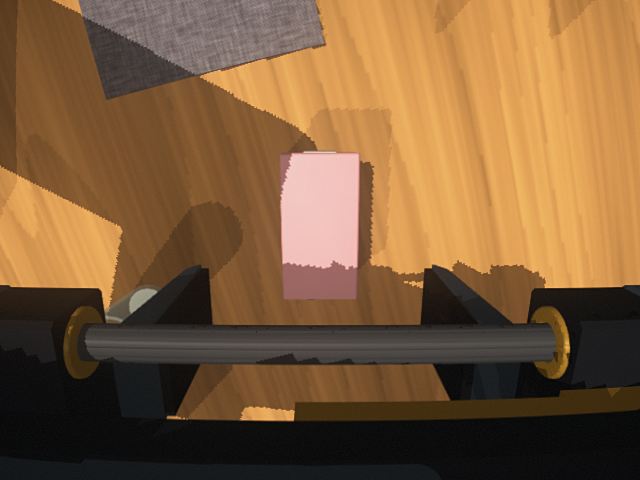

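The wrist view shows the pink box centred at (321,225), aligned between the fingers (~190 and ~445). Descending to grip.

Call:
apply_moves(
  motion=[
    [[-2.5,1,30],0],
    [[-2.5,1,60],0],
    [[-2.5,1,90],0],
    [[-2.5,1,115],0],
    [[-2.5,1,135],0],
    [[-2.5,1,150],0],
    [[-2.5,1,165],0],
    [[-2.5,1,175],0],
    [[-2.5,1,183],0],
    [[-2.5,1,188],0],
    [[-2.5,1,188],0],
    [[-2.5,1,188],0],
  ],
)

```text
clock: 4.55
eef_pos: [0.5834, -0.3383, 0.0133]
ee_rot: [[0.272, 0.962, 0.0], [0.962, -0.272, -0.0], [-0.0, 0.001, -1.0]]
force: [0.2, 0.7, 0.0]
width: 0.995
finger_force: 0.0
```

Call:
apply_moves(
  motion=[
    [[0,0,0],0],
    [[0,0,0],0],
    [[0,0,0],0],
    [[0,0,0],0],
    [[0,0,0],0],
    [[0,0,0],0],
    [[0,0,0],0],
    [[0,0,0],0],
  ],
  claw=50,
)

```text
clock: 5.35
eef_pos: [0.5833, -0.3383, 0.0132]
ee_rot: [[0.272, 0.962, 0.0], [0.962, -0.272, -0.0], [-0.0, 0.0, -1.0]]
force: [-0.5, 0.9, 4.1]
width: 0.682
finger_force: 30.0
```

```bash
python3 - <<'E'
from h import *
st()
E
```

```text
5.35 [ 583.3 -338.3   13.2] yang -15.76 w 62.2 ff 30.0 F [-0.5  0.9  4.1] q [-32.1  34.9 104.8  -0.   40.2 -16.3]
```

```bash
python3 - <<'E'
from h import *
plan((583.3,-338.3,100,-15.7),(539.6,-54.8,100,-3.15),(539.6,-54.8,17,-3.15))
E
```

```text
[-0.0, 0.0, -86.8] -0.06 rows 1.7 q6~ -14
[260.9, -119.0, -86.9] -12.61 rows 5.7 q6~ -3
[261.0, -119.1, -3.9] -12.61 rows 1.7 q6~ -3
```

Call:
apply_moves(
  motion=[
    [[0,0,-10],0],
    [[0,0,-30],0],
    [[0,0,-60],0],
    [[0,0,-87],0],
    [[30,-14,-87],-1.5],
    [[65,-30,-87],-3.2],
    [[105,-48,-87],-5],
    [[145,-66,-87],-7],
    [[185,-84,-87],-9],
    [[220,-100,-87],-10.6],
    [[245,-112,-87],-11.8],
    [[261,-119,-87],-12.6],
    [[261,-119,-87],-12.6],
    [[261,-119,-87],-12.6],
    [[261,-119,-87],-12.6],
    [[261,-119,-87],-12.6],
  ],
)

```text
clock: 6.95
eef_pos: [0.5395, -0.0554, 0.1]
ee_rot: [[0.056, 0.998, 0.0], [0.998, -0.056, -0.0], [-0.0, 0.0, -1.0]]
force: [-0.1, 0.3, -3.1]
width: 0.679
finger_force: 30.0
```

```bash
cat >> h.py <<'E'
def seen(name,z0,z1,box,col=None,cam="top"):
    im,d,p=shot(cam); w=cloud(d,p); I=im.astype(int); X=w*1000
    m=(d>0)&(X[...,2]>z0)&(X[...,2]<z1)&(X[...,0]>box[0])&(X[...,0]<box[1])&(X[...,1]>box[2])&(X[...,1]<box[3])
    if col is not None: m&=col(I[...,0],I[...,1],I[...,2])
    m=cv2.morphologyEx(m.astype(np.uint8),cv2.MORPH_OPEN,np.ones((2,2)))>0
    P=X[m]; c,s,a=cv2.minAreaRect(P[:,:2].astype(np.float32))
    print(name,m.sum(),"rect c",np.round(c,1),"size",np.round(s,1),"ang",round(a,2),"mean",np.round(P.mean(0),1))
    return im,m,X
pink=lambda R,G,B:(R-G>20)&(B>G-8)
E
python3 - <<'E'
from h import *
st()
plan((539.6,-54.8,17,-3.15))
im,m,X=seen("box",90,160,(400,700,-250,150),pink); save("t1",im)
E
```

```text
6.95 [539.5 -55.4 100. ] yang -3.22 w 62.0 ff 30.0 F [-0.1  0.3 -3.1] q [ -8.3  17.5 120.2  -0.   42.3  -5.1]
[0.6, 0.0, 83.0] -0.07 rows 1.7 q6~ -3
box 6 rect c [510.    7.1] size [ 0.7 29.9] ang 74.9 mean [507.    7.9 314.3]
```

View pics/t1.png

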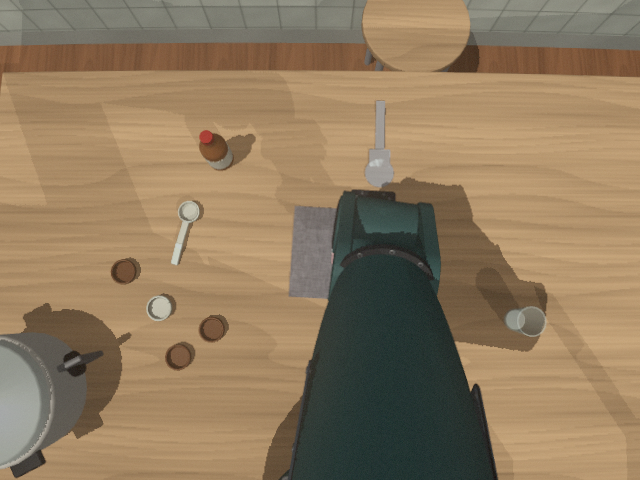

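The arm hides the box in the top view (arm over 385,250). I'll lower it by the measured height.

Call:
apply_moves(
  motion=[
    [[0.5,0,15],0],
    [[0.5,0,35],0],
    [[0.5,0,50],0],
    [[0.5,0,62],0],
    [[0.5,0,70],0],
    [[0.5,0,75],0],
    [[0.5,0,78],0],
    [[0.5,0,80],0],
    [[0.5,0,81],0],
    [[0.5,0,82],0],
    [[0.5,0,82.5],0],
    [[0.5,0,83],0],
    [[0.5,0,83.3],0],
    [[0.5,0,83.3],0],
    [[0.5,0,83.3],0],
  ],
)

```text
clock: 8.5
eef_pos: [0.5395, -0.0541, 0.0167]
ee_rot: [[0.055, 0.998, -0.0], [0.998, -0.055, 0.0], [0.0, -0.0, -1.0]]
force: [1.0, -0.1, -2.6]
width: 0.677
finger_force: 30.0
```

Call:
apply_moves(
  motion=[
    [[0,0,0.3],0],
    [[0,0,0.6],0],
    [[0,0,0.6],0],
    [[0,0,0.6],0],
  ],
)

```text
clock: 8.9
eef_pos: [0.5395, -0.0541, 0.0161]
ee_rot: [[0.055, 0.998, 0.0], [0.998, -0.055, -0.0], [-0.0, 0.0, -1.0]]
force: [-2.2, 0.5, 2.2]
width: 0.676
finger_force: 30.0
```

Contact (+2.2 N). Release and rise.

Call:
apply_moves(
  motion=[
    [[0,0,0],0],
    [[0,0,0],0],
    [[0,0,0],0],
    [[0,0,0],0],
    [[0,0,0],0],
  ],
  claw=85,
)

```text
clock: 9.4
eef_pos: [0.5395, -0.0541, 0.016]
ee_rot: [[0.055, 0.998, 0.0], [0.998, -0.055, -0.0], [-0.0, 0.0, -1.0]]
force: [0.0, 0.4, 0.3]
width: 0.929
finger_force: 0.0
```

Call:
apply_moves(
  motion=[
    [[0,0,-10],0],
    [[0,0,-30],0],
    [[0,0,-70],0],
    [[0,0,-120],0],
    [[0,0,-170],0],
    [[0,0,-220],0],
    [[0,0,-220],0],
    [[0,0,-220],0],
    [[0,0,-220],0],
  ],
)

```text
clock: 10.3
eef_pos: [0.5388, -0.054, 0.2354]
ee_rot: [[0.055, 0.998, -0.001], [0.998, -0.055, 0.0], [0.0, -0.001, -1.0]]
force: [-0.1, -0.5, -0.4]
width: 0.932
finger_force: 0.0
```

```bash
python3 - <<'E'
from h import *
st()
plan((480,250,240,-3.15),(426,355.5,160,40))
E
```

```text
10.3 [538.8 -54.  235.4] yang -3.15 w 85.0 ff 0.0 F [-0.1 -0.5 -0.4] q [ -8.2   5.8 117.   -0.   57.3  -5. ]
[300.3, -75.4, -4.5] -0.0 rows 6.2 q6~ 31
[402.7, -135.0, 75.6] -43.15 rows 5.0 q6~ 0
```

Call:
apply_moves(
  motion=[
    [[300,-75,-5],0],
    [[300,-75,-5],0],
    [[300,-75,-5],0],
    [[300,-75,-5],0],
    [[300,-75,-5],0],
    [[300,-75,-5],0],
    [[300,-75,-5],0],
    [[403,-135,75],0],
    [[403,-135,75],0],
    [[403,-135,75],0],
    [[403,-135,75],0],
    [[403,-135,75],0],
    [[403,-135,75],0],
    [[403,-135,75],0],
  ],
  claw=75,
)

```text
clock: 11.7
eef_pos: [0.4277, 0.3549, 0.1616]
ee_rot: [[0.056, 0.998, 0.001], [0.998, -0.056, 0.0], [0.0, 0.001, -1.0]]
force: [-0.7, -0.4, -0.8]
width: 0.821
finger_force: 0.0
```

```bash
python3 - <<'E'
from h import *
st()
im,m,X=seen("box",35,60,(430,650,-200,100),pink)
mat=lambda R,G,B:(abs(R-B)<25)
seen("mat",-3,9,(400,700,-220,110),mat)
im,m,X=seen("dish",9,25,(380,480,300,410),lambda R,G,B:(abs(R-B)<45)&(R>80),"wrist")
save("w_dish",im)
plan((426,355.5,40,-3.15),(426,355.5,3,-3.15))
E
```

```text
11.7 [427.7 354.9 161.6] yang -3.23 w 74.9 ff 0.0 F [-0.7 -0.4 -0.8] q [ 37.3  13.  117.6  -0.   49.3  40.5]
box 1830 rect c [507.1 -46.6] size [149.7 122.7] ang 89.73 mean [535.7 -55.2  45.9]
mat 10306 rect c [571.4 -57.2] size [281.2 258.7] ang 87.2 mean [537.2 -55.    5.4]
dish 304 rect c [436.9 377.7] size [91.9 43.3] ang 72.57 mean [427.2 348.8  16.4]
[0.1, -1.5, 121.5] -0.06 rows 2.4 q6~ 43
[0.1, -1.6, 158.5] -0.06 rows 0.7 q6~ 43
```

View pics/w_dish.png

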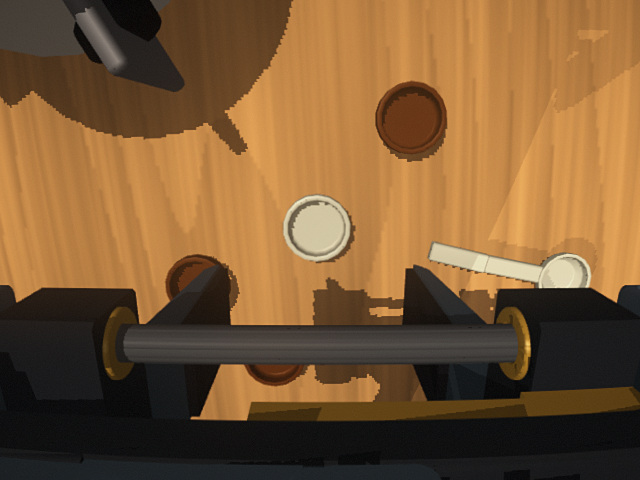

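The wrist view shows the white dish at (318,228) between the fingers, the brown ones at (411,118), (200,282) and (275,370), and the spoon on the right at (510,265). I'll fit the dish rim and recheck the box with largest-component masks.

```bash
cat >> h.py <<'E'
def fit(name,cam,z,box,col,save_as=None):
    """largest blob of colour inside world box (ray hits plane z, mm), outline projected on plane z"""
    im,d,p=shot(cam); o=np.array(p["origin"])*1000
    w=(cloud(np.ones_like(d),p)*1000-o); X=o+w*((z-o[2])/w[...,2])[...,None]
    I=cv2.GaussianBlur(im,(3,3),0).astype(int)
    m=(X[...,0]>box[0])&(X[...,0]<box[1])&(X[...,1]>box[2])&(X[...,1]<box[3])&col(I[...,0],I[...,1],I[...,2])
    c=max(cv2.findContours(m.astype(np.uint8),0,1)[0],key=cv2.contourArea).reshape(-1,2)
    P=X[c[:,1],c[:,0],:2].astype(np.float32); cc,s,a=cv2.minAreaRect(P)
    print(name,len(c),"rect c",np.round(cc,1),"size",np.round(s,1),"ang",round(a,2),"circle",np.round(cv2.minEnclosingCircle(P)[0],1),"ell",[np.round(q,1) for q in cv2.fitEllipse(P)])
    if save_as: save(save_as,im)
    return P
white=lambda R,G,B:(abs(R-B)<60)&(R>120)&(B>100)
gray=lambda R,G,B:(abs(R-B)<25)
pinkt=lambda R,G,B:(R-G>20)&(B>G-8)&(R>120)
E
python3 - <<'E'
from h import *
P=fit("dish wrist","wrist",16,(380,480,300,410),white)
P=fit("dish top","top",16,(380,480,300,410),white)
P=fit("box top","top",45,(430,650,-200,100),pinkt)
P=fit("mat top","top",3,(400,700,-220,110),lambda R,G,B:gray(R,G,B)|((R-G>20)&(B>G-8)))
E
```

```text
dish wrist 186 rect c [428.5 356.1] size [51.6 49.8] ang 86.78 circle [428.2 356.3] ell [array([428.7, 356.5]), array([49.8, 50.9]), np.float64(11.3)]
dish top 73 rect c [425.8 356.5] size [52.5 51.7] ang 0.74 circle [425.8 355.7] ell [array([425.7, 356.2]), array([51.2, 52.7]), np.float64(110.2)]
box top 172 rect c [537.3 -52.9] size [119.7  62.5] ang 86.77 circle [538.3 -53.2] ell [array([537.9, -54. ]), array([ 67.7, 143.1]), np.float64(175.9)]
mat top 440 rect c [539.2 -53.1] size [279.2 188.7] ang 86.88 circle [538.9 -52.9] ell [array([538.9, -53. ]), array([215.1, 334.7]), np.float64(177.1)]
```

```bash
python3 - <<'E'
from h import *
st()
plan((428,356.2,3.5,-3.15))
E
```

```text
12.05 [427.  355.5 161.2] yang -3.17 w 74.8 ff 0.0 F [-0.   0.2 -0.2] q [ 37.4  13.  117.7   0.   49.3  40.6]
[0.7, 0.9, 157.7] -0.02 rows 3.2 q6~ 43
```

Call:
apply_moves(
  motion=[
    [[0.7,1,30],0],
    [[0.7,1,65],0],
    [[0.7,1,95],0],
    [[0.7,1,120],0],
    [[0.7,1,135],0],
    [[0.7,1,145],0],
    [[0.7,1,152],0],
    [[0.7,1,156],0],
    [[0.7,1,157.5],0],
    [[0.7,1,157.5],0],
    [[0.7,1,157.5],0],
  ],
)

```text
clock: 13.15
eef_pos: [0.4282, 0.3566, 0.0041]
ee_rot: [[0.055, 0.998, 0.001], [0.998, -0.055, 0.0], [0.001, 0.001, -1.0]]
force: [-0.4, -0.1, 0.5]
width: 0.826
finger_force: 0.0
```

Call:
apply_moves(
  motion=[
    [[0,0,0],0],
    [[0,0,0],0],
    [[0,0,0],0],
    [[0,0,0],0],
    [[0,0,0],0],
    [[0,0,0],0],
    [[0,0,0],0],
    [[0,0,0],0],
  ],
  claw=45,
)

```text
clock: 13.95
eef_pos: [0.4279, 0.3564, 0.0036]
ee_rot: [[0.055, 0.998, 0.0], [0.998, -0.055, 0.0], [0.0, 0.0, -1.0]]
force: [-1.3, -1.0, 4.4]
width: 0.549
finger_force: 30.0
```

```bash
python3 - <<'E'
from h import *
st()
s=r.read_state();x,y,z=s["eef_pos"]*1000
plan((x,y,120,-3.15),(539.5,-53,120,-3.15),(539.5,-53,z+46,-3.15))
E
```

```text
13.95 [427.9 356.4   3.6] yang -3.15 w 50.1 ff 30.0 F [-1.3 -1.   4.4] q [ 37.4  28.5 118.6  -0.   32.9  40.5]
[0.0, 0.0, -116.4] -0.0 rows 2.3 q6~ 43
[-402.6, 133.9, -116.4] -0.0 rows 8.5 q6~ -2
[-402.6, 133.9, -46.0] -0.0 rows 1.4 q6~ -2
```

Call:
apply_moves(
  motion=[
    [[0,0,-10],0],
    [[0,0,-35],0],
    [[0,0,-75],0],
    [[0,0,-116],0],
    [[-20,7,-116],0],
    [[-55,18,-116],0],
    [[-100,33,-116],0],
    [[-145,48,-116],0],
    [[-190,63,-116],0],
    [[-235,78,-116],0],
    [[-280,93,-116],0],
    [[-325,108,-116],0],
    [[-360,120,-116],0],
    [[-385,128,-116],0],
    [[-402,134,-116],0],
    [[-402,134,-116],0],
    [[-402,134,-116],0],
    [[-402,134,-116],0],
  ],
)

```text
clock: 15.75
eef_pos: [0.5392, -0.0517, 0.1196]
ee_rot: [[0.054, 0.999, -0.0], [0.999, -0.054, 0.0], [0.0, -0.0, -1.0]]
force: [0.7, 0.5, -1.2]
width: 0.552
finger_force: 30.0
```

```bash
python3 - <<'E'
from h import *
st()
plan((539.5,-53,51,-3.15))
E
```

```text
15.75 [539.2 -51.7 119.6] yang -3.12 w 50.3 ff 30.0 F [ 0.7  0.5 -1.2] q [ -7.9  15.6 120.    0.   44.4  -4.8]
[-1.3, 0.4, 68.6] 0.03 rows 1.4 q6~ -2
```

Descend to about 1 mm above the lid contact height (48.6), then creep.

Call:
apply_moves(
  motion=[
    [[-1,0.3,15],0],
    [[-1,0.3,32],0],
    [[-1,0.3,46],0],
    [[-1,0.3,56],0],
    [[-1,0.3,62],0],
    [[-1,0.3,66],0],
    [[-1,0.3,68],0],
    [[-1,0.3,69],0],
    [[-1,0.3,69.7],0],
    [[-1,0.3,70.2],0],
    [[-1,0.3,70.2],0],
    [[-1,0.3,70.2],0],
  ],
)

```text
clock: 16.95
eef_pos: [0.5399, -0.0535, 0.0495]
ee_rot: [[0.055, 0.998, 0.0], [0.998, -0.055, -0.0], [-0.0, 0.0, -1.0]]
force: [0.1, 0.0, -0.1]
width: 0.551
finger_force: 30.0
```

Call:
apply_moves(
  motion=[
    [[0,0,0.3],0],
    [[0,0,0.6],0],
    [[0,0,0.6],0],
    [[0,0,0.6],0],
  ],
)

```text
clock: 17.35
eef_pos: [0.5398, -0.0534, 0.0487]
ee_rot: [[0.055, 0.998, -0.0], [0.998, -0.055, -0.0], [-0.0, -0.0, -1.0]]
force: [0.9, -0.1, -1.9]
width: 0.548
finger_force: 30.0
```

Call:
apply_moves(
  motion=[
    [[0,0,0.3],0],
    [[0,0,0.6],0],
    [[0,0,0.6],0],
    [[0,0,0.6],0],
  ],
)

```text
clock: 17.75
eef_pos: [0.5399, -0.0535, 0.0486]
ee_rot: [[0.055, 0.998, -0.0], [0.998, -0.055, 0.0], [0.0, -0.0, -1.0]]
force: [-4.2, 0.3, 10.2]
width: 0.547
finger_force: 30.0
```

Call:
apply_moves(
  motion=[
    [[0,0,-0.5],0],
    [[0,0,-0.5],0],
    [[0,0,-0.5],0],
  ],
)

```text
clock: 18.05
eef_pos: [0.5399, -0.0534, 0.0486]
ee_rot: [[0.055, 0.998, 0.0], [0.998, -0.055, -0.0], [0.0, 0.0, -1.0]]
force: [-0.3, -1.2, 0.7]
width: 0.551
finger_force: 30.0
```

Call:
apply_moves(
  motion=[
    [[0,0,0],0],
    [[0,0,0],0],
    [[0,0,0],0],
    [[0,0,0],0],
    [[0,0,0],0],
  ],
  claw=72,
)

```text
clock: 18.55
eef_pos: [0.5398, -0.0535, 0.0486]
ee_rot: [[0.055, 0.998, 0.0], [0.998, -0.055, 0.0], [0.0, 0.0, -1.0]]
force: [-0.6, 0.7, 0.2]
width: 0.787
finger_force: 0.0
```

Call:
apply_moves(
  motion=[
    [[0,0,-6],0],
    [[0,0,-20],0],
    [[0,0,-50],0],
    [[0,0,-100],0],
    [[0,0,-150],0],
    [[0,0,-170],0],
    [[0,0,-170],0],
    [[0,0,-170],0],
  ],
)

```text
clock: 19.35
eef_pos: [0.5397, -0.0534, 0.2191]
ee_rot: [[0.055, 0.998, 0.001], [0.998, -0.055, -0.0], [-0.0, 0.001, -1.0]]
force: [-0.3, 1.0, 0.2]
width: 0.791
finger_force: 0.0
```

```bash
python3 - <<'E'
from h import *
st()
plan((500,-250,220,-20),(407,-377,200,-40))
E
```

```text
19.35 [539.7 -53.4 219.1] yang -3.16 w 72.1 ff 0.0 F [-0.3  1.   0.2] q [ -8.1   7.1 117.5  -0.   55.4  -5. ]
[-198.4, -28.8, -0.9] 16.84 rows 4.0 q6~ -7
[-330.4, -114.7, 19.1] 36.84 rows 3.2 q6~ -3
```

Call:
apply_moves(
  motion=[
    [[-190,-15,0],0],
    [[-190,-15,0],0],
    [[-190,-15,0],0],
    [[-190,-15,0],0],
    [[-190,-15,0],0],
    [[-330,-115,19],0],
    [[-330,-115,19],0],
    [[-330,-115,19],0],
    [[-330,-115,19],0],
    [[-330,-115,19],0],
    [[-330,-115,19],0],
    [[-330,-115,19],0],
    [[-330,-115,19],0],
  ],
  claw=91,
)

```text
clock: 20.65
eef_pos: [0.4074, -0.3757, 0.1994]
ee_rot: [[0.054, 0.999, -0.0], [0.999, -0.054, 0.0], [0.0, -0.0, -1.0]]
force: [-0.5, -0.4, -0.2]
width: 0.998
finger_force: 0.0
```

```bash
python3 - <<'E'
from h import *
st()
im,d,p=shot("wrist"); X=cloud(d,p)*1000; save("w_glass",im)
def cl(X,d,n):
  for z0,z1 in((74,90),(40,70)):
    m=(d>0)&(X[...,2]>z0)&(X[...,2]<z1)&(abs(X[...,0]-407)<45)&(abs(X[...,1]+377)<45)
    P=X[m]; 
    if len(P)>5: print(n,z0,len(P),cv2.minAreaRect(P[:,:2].astype(np.float32)),P.mean(0))
cl(X,d,"wrist")
im,d,p=shot("top"); cl(cloud(d,p)*1000,d,"top")
E
```

```text
20.65 [ 407.4 -375.7  199.4] yang -3.08 w 91.0 ff 0.0 F [-0.5 -0.4 -0.2] q [-45.1   9.7 116.8   0.   53.5 -42. ]
wrist 74 1631 ((408.64422607421875, -375.51409912109375), (56.957149505615234, 57.0109748840332), 86.59481811523438) [ 408.54269047 -379.3027116    83.31662093]
wrist 40 1279 ((408.8644714355469, -374.384765625), (49.44717025756836, 52.46950149536133), 0.22444696724414825) [ 408.32512674 -386.42307201   55.88473266]
top 74 262 ((406.42193603515625, -374.9402770996094), (57.03371810913086, 56.68893814086914), 89.77722930908203) [ 406.40884667 -376.91885571   81.57058576]
top 40 309 ((406.693359375, -375.2023010253906), (56.258460998535156, 49.91868209838867), 84.83544921875) [ 406.13689613 -380.58008964   55.7327633 ]
```

View pics/w_glass.png

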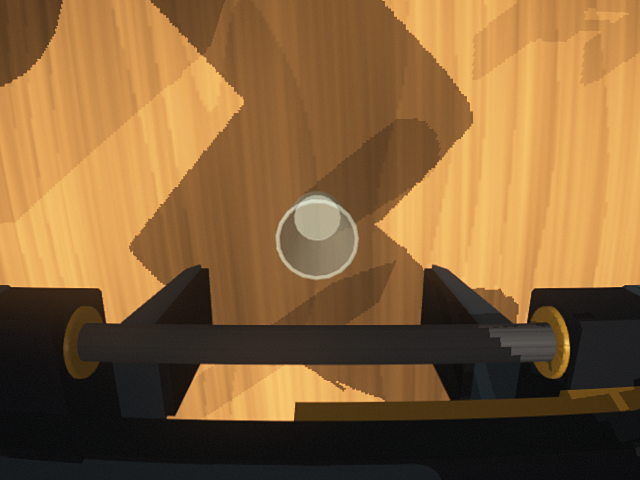

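The wrist view shows the glass rim centred at (317,239), midway between the fingers. Glass centre ≈ (408.6, -375.4). Grip with the TCP at z ≈ 32.

Call:
apply_moves(
  motion=[
    [[0,1,25],0],
    [[0,1,55],0],
    [[0,1,80],0],
    [[0,1,100],0],
    [[0,1,120],0],
    [[0,1,135],0],
    [[0,1,148],0],
    [[0,1,158],0],
    [[0,1,165],0],
    [[0,1,167],0],
    [[0,1,167],0],
    [[0,1,167],0],
  ],
)

```text
clock: 21.95
eef_pos: [0.4081, -0.3769, 0.0331]
ee_rot: [[0.055, 0.998, 0.001], [0.998, -0.055, -0.001], [-0.001, 0.001, -1.0]]
force: [-0.2, 0.6, -0.1]
width: 0.998
finger_force: 0.0
```

Call:
apply_moves(
  motion=[
    [[0,0,0],0],
    [[0,0,0],0],
    [[0,0,0],0],
    [[0,0,0],0],
    [[0,0,0],0],
    [[0,0,0],0],
    [[0,0,0],0],
    [[0,0,0],0],
  ],
  claw=48,
)

```text
clock: 22.75
eef_pos: [0.4078, -0.3767, 0.0327]
ee_rot: [[0.055, 0.998, -0.0], [0.998, -0.055, -0.0], [-0.0, -0.0, -1.0]]
force: [0.7, 0.0, 2.9]
width: 0.617
finger_force: 30.0
```

```bash
python3 - <<'E'
from h import *
st()
s=r.read_state();x,y,z=s["eef_pos"]*1000
a=np.radians(-3.15);c=np.array([540,-53.2]);ey=np.array([-np.sin(a),np.cos(a)])
g=c+100*ey;sp=c-100*ey;print(g,sp)
h=z+110
plan((x,y,h,-3.1),(510,-150,h,-3.15),(g[0],g[1],h,-3.15),(g[0],g[1],z+3.2,-3.15))
P=fit("dish top","top",61,(480,600,-110,10),white)
P=fit("box top","top",45,(430,650,-200,100),lambda R,G,B:pinkt(R,G,B)|white(R,G,B)&(R-B<25)&(R>165))
E
```

```text
22.75 [ 407.8 -376.7   32.7] yang -3.15 w 56.2 ff 30.0 F [0.7 0.  2.9] q [-45.1  25.3 118.9  -0.   35.7 -42. ]
[545.49501799  46.64890975] [ 534.50498201 -153.04890975]
[-0.0, -0.0, -110.0] -0.05 rows 2.2 q6~ -40
[232.0, 89.5, -110.0] -0.0 rows 5.0 q6~ -13
[430.3, 114.2, -110.0] -0.0 rows 4.0 q6~ 8
[430.3, 114.2, -3.2] -0.0 rows 2.1 q6~ 8
dish top 179 rect c [533.7 -50.2] size [119.4  66.1] ang 86.35 circle [534.8 -50.7] ell [array([535. , -50.1]), array([ 69.2, 144.2]), np.float64(176.6)]
box top 296 rect c [537.6 -53.2] size [119.   62.5] ang 87.47 circle [537.3 -53.1] ell [array([537.4, -53.1]), array([ 63. , 142.5]), np.float64(177.0)]
```

Call:
apply_moves(
  motion=[
    [[0,0,-8],0],
    [[0,0,-30],0],
    [[0,0,-65],0],
    [[0,0,-95],0],
    [[0,0,-110],0],
    [[15,6,-110],0],
    [[45,17,-110],0],
    [[85,33,-110],0],
    [[125,48,-110],0],
    [[165,64,-110],0],
    [[205,80,-110],0],
    [[245,90,-110],0],
    [[285,96,-110],0],
    [[325,101,-110],0],
    [[360,106,-110],0],
    [[390,110,-110],0],
    [[415,113,-110],0],
    [[429,114,-110],0],
    [[429,114,-110],0],
    [[429,114,-110],0],
  ],
)

```text
clock: 24.85
eef_pos: [0.5446, 0.0452, 0.1419]
ee_rot: [[0.055, 0.999, -0.001], [0.999, -0.055, -0.0], [-0.0, -0.001, -1.0]]
force: [-0.6, -0.0, -1.8]
width: 0.615
finger_force: 30.0
```

```bash
python3 - <<'E'
from h import *
st()
plan((545.5,45.3,36,-3.15))
E
```

```text
24.85 [544.6  45.2 141.9] yang -3.13 w 56.0 ff 30.0 F [-0.6 -0.  -1.8] q [  2.3  13.9 119.   -0.   47.1   5.4]
[0.2, 1.0, 105.9] 0.02 rows 2.1 q6~ 8
```

Contact is expected at a TCP z of about 35.7; I stop near 36.3 and then creep.

Call:
apply_moves(
  motion=[
    [[0,0.8,12],0],
    [[0,0.8,32],0],
    [[0,0.8,55],0],
    [[0,0.8,73],0],
    [[0,0.8,86],0],
    [[0,0.8,95],0],
    [[0,0.8,101],0],
    [[0,0.8,104],0],
    [[0,0.8,105.2],0],
    [[0,0.8,105.6],0],
    [[0,0.8,105.6],0],
    [[0,0.8,105.6],0],
  ],
)

```text
clock: 26.05
eef_pos: [0.5463, 0.0454, 0.0374]
ee_rot: [[0.055, 0.998, 0.001], [0.998, -0.055, 0.0], [0.0, 0.001, -1.0]]
force: [-0.6, 0.3, -1.7]
width: 0.614
finger_force: 30.0
```

Call:
apply_moves(
  motion=[
    [[0,0,0.3],0],
    [[0,0,0.5],0],
    [[0,0,0.5],0],
    [[0,0,0.5],0],
  ],
)

```text
clock: 26.45
eef_pos: [0.5461, 0.0454, 0.0365]
ee_rot: [[0.055, 0.998, -0.0], [0.998, -0.055, -0.0], [-0.0, -0.0, -1.0]]
force: [-0.4, -0.7, -2.3]
width: 0.618
finger_force: 30.0
```

Call:
apply_moves(
  motion=[
    [[0,0,0.3],0],
    [[0,0,0.6],0],
    [[0,0,0.8],0],
    [[0,0,0.8],0],
    [[0,0,0.8],0],
  ],
)

```text
clock: 26.95
eef_pos: [0.546, 0.0453, 0.0357]
ee_rot: [[0.055, 0.998, -0.0], [0.998, -0.055, -0.0], [-0.0, -0.0, -1.0]]
force: [0.1, -1.1, -2.4]
width: 0.613
finger_force: 30.0
```

Call:
apply_moves(
  motion=[
    [[0,0,0.3],0],
    [[0,0,0.4],0],
    [[0,0,0.4],0],
    [[0,0,0.4],0],
  ],
)

```text
clock: 27.35
eef_pos: [0.5461, 0.0453, 0.0356]
ee_rot: [[0.055, 0.998, -0.0], [0.998, -0.055, -0.0], [-0.0, -0.0, -1.0]]
force: [-3.4, -0.4, 6.8]
width: 0.614
finger_force: 30.0
```

Call:
apply_moves(
  motion=[
    [[0,0,-0.3],0],
    [[0,0,-0.3],0],
    [[0,0,-0.3],0],
  ],
)

```text
clock: 27.65
eef_pos: [0.5461, 0.0454, 0.0357]
ee_rot: [[0.055, 0.998, 0.0], [0.998, -0.055, -0.0], [-0.0, 0.0, -1.0]]
force: [-1.5, 0.3, 2.0]
width: 0.612
finger_force: 30.0
```

Call:
apply_moves(
  motion=[
    [[0,0,0],0],
    [[0,0,0],0],
    [[0,0,0],0],
    [[0,0,0],0],
    [[0,0,0],0],
    [[0,0,0],0],
  ],
  claw=85,
)

```text
clock: 28.25
eef_pos: [0.5461, 0.0454, 0.0356]
ee_rot: [[0.055, 0.998, -0.0], [0.998, -0.055, -0.0], [-0.0, -0.0, -1.0]]
force: [-0.7, 0.1, -0.6]
width: 0.93
finger_force: 0.0
```

Call:
apply_moves(
  motion=[
    [[0,0,-6],0],
    [[0,0,-20],0],
    [[0,0,-50],0],
    [[0,0,-90],0],
    [[0,0,-135],0],
    [[0,0,-180],0],
    [[0,0,-200],0],
    [[0,0,-200],0],
    [[0,0,-200],0],
  ],
)

```text
clock: 29.15
eef_pos: [0.5459, 0.0454, 0.2361]
ee_rot: [[0.055, 0.998, 0.001], [0.998, -0.055, 0.0], [0.0, 0.001, -1.0]]
force: [-0.3, -0.2, 0.3]
width: 0.931
finger_force: 0.0
```

```bash
python3 - <<'E'
from h import *
st()
# spoon: from top0 image, z>6mm points
z=np.load("top0.npz");im,w,d=z["im"],z["w"]*1000,z["d"]
m=(d>0)&(abs(w[...,0]-580)<90)&(abs(w[...,1]-315)<45)&(w[...,2]>7)&(w[...,2]<25)
m&=white(*[im[...,k].astype(int) for k in range(3)])
P=w[m]
b=P[P[:,0]>605];h=P[(P[:,0]<590)]
print(len(P),"bowl",b.mean(0),cv2.minAreaRect(b[:,:2].astype(np.float32)))
vx,vy,x0,y0=cv2.fitLine(h[:,:2].astype(np.float32),cv2.DIST_HUBER,0,.01,.01).ravel();print("handle line",np.degrees(np.arctan2(vy,vx)),x0,y0)
plan((585,312,200,75.7+90-180),(585,312,200,-14))
E
```

```text
29.15 [545.9  45.4 236.1] yang -3.15 w 84.9 ff 0.0 F [-0.3 -0.2  0.3] q [  2.3   6.3 116.3  -0.   57.3   5.5]
426 bowl [628.37597428 303.22331383  13.2807703 ] ((626.3162841796875, 302.3431396484375), (42.60557556152344, 42.91011047363281), 87.79753875732422)
handle line -15.213492 554.59827 320.2898
[268.4, 24.4, 36.2] 11.15 rows 5.4 q6~ 42
[268.4, 24.4, 36.2] 10.85 rows 0.0 q6~ 42
```

Call:
apply_moves(
  motion=[
    [[150,10,0],-40],
    [[150,10,0],-40],
    [[150,10,0],-40],
    [[150,10,0],-40],
    [[150,10,0],-40],
    [[268,24.5,36],-78.8],
    [[268,24.5,36],-78.8],
    [[268,24.5,36],-78.8],
    [[268,24.5,36],-78.8],
    [[268,24.5,36],-78.8],
    [[268,24.5,36],-78.8],
    [[268,24.5,36],-78.8],
    [[268,24.5,36],-78.8],
  ],
  claw=50,
)

```text
clock: 30.45
eef_pos: [0.585, 0.3113, 0.1991]
ee_rot: [[-0.968, 0.25, -0.001], [0.25, 0.968, -0.0], [0.001, -0.001, -1.0]]
force: [-0.1, 0.5, 0.1]
width: 0.547
finger_force: 0.0
```

```bash
python3 - <<'E'
from h import *
st()
im,d,p=shot("wrist"); w=cloud(d,p)*1000; save("w_spoon",im)
m=(d>0)&(abs(w[...,0]-585)<90)&(abs(w[...,1]-313)<45)&(w[...,2]>7)&(w[...,2]<25)
m=m&white(*[im[...,k].astype(int) for k in range(3)])
P=w[m];b=P[P[:,0]>608];h=P[P[:,0]<598]
print(len(P),P.min(0),P.max(0),"bowl",cv2.minAreaRect(b[:,:2].astype(np.float32)))
vx,vy,x0,y0=cv2.fitLine(h[:,:2].astype(np.float32),cv2.DIST_HUBER,0,.01,.01).ravel();print("handle",np.degrees(np.arctan2(vy,vx)),x0,y0)
P=fit("glass?","top",88,(490,600,0,100),lambda R,G,B:(B>R+3)&(B>90),"t2")
E
```

```text
30.45 [585.  311.3 199.1] yang 75.52 w 49.9 ff 0.0 F [-0.1  0.5  0.1] q [ 26.   19.4 104.3  -0.   56.3 -49.5]
2635 [517.53945418 280.35131883   7.01726138] [650.42409387 336.97231239  18.87991531] bowl ((629.2279663085938, 302.47222900390625), (42.39478302001953, 44.25428009033203), 0.09450796991586685)
handle -15.245012 557.2075 320.49066Traceback (most recent call last):
  File "<stdin>", line 9, in <module>
  File "h.py", line 39, in fit
    c=max(cv2.findContours(m.astype(np.uint8),0,1)[0],key=cv2.contourArea).reshape(-1,2)
      ~~~^^^^^^^^^^^^^^^^^^^^^^^^^^^^^^^^^^^^^^^^^^^^^^^^^^^^^^^^^^^^^^^^^
ValueError: max() iterable argument is empty
```

View pics/w_spoon.png

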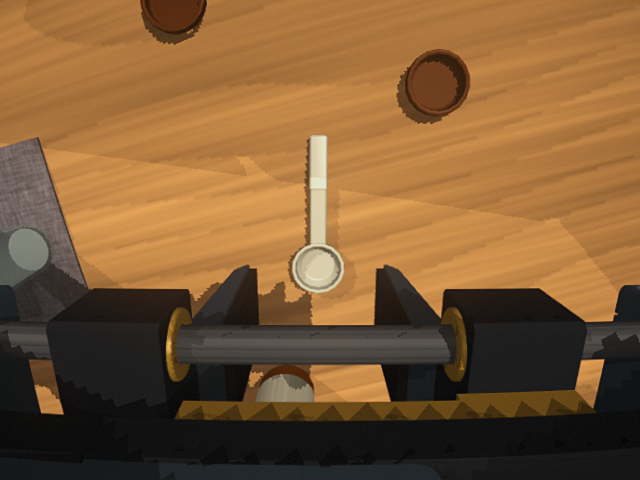

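The wrist view shows the spoon vertical at column 317, its bowl at (317,267), centred between the fingers. Its origin ≈ (585.6, 313.8) at yaw -14.5°.

```bash
python3 - <<'E'
from h import *
st(); plan((585.6,313.8,3,75.5))
E
```

```text
30.55 [585.3 311.4 199.5] yang 75.56 w 50.1 ff 0.0 F [-0.7 -0.5  0.2] q [ 26.   19.4 104.3  -0.   56.3 -49.6]
[0.2, 2.4, 196.5] 0.06 rows 3.9 q6~ -47
```

Call:
apply_moves(
  motion=[
    [[0,2.4,30],0],
    [[0,2.4,65],0],
    [[0,2.4,100],0],
    [[0,2.4,130],0],
    [[0,2.4,155],0],
    [[0,2.4,172],0],
    [[0,2.4,184],0],
    [[0,2.4,191],0],
    [[0,2.4,195],0],
    [[0,2.4,196.5],0],
    [[0,2.4,196.5],0],
    [[0,2.4,196.5],0],
  ],
)

```text
clock: 31.75
eef_pos: [0.5863, 0.3141, 0.0038]
ee_rot: [[-0.969, 0.248, 0.001], [0.248, 0.969, 0.0], [-0.001, 0.001, -1.0]]
force: [0.8, -0.6, -0.1]
width: 0.546
finger_force: 0.0
```

Call:
apply_moves(
  motion=[
    [[0,0,0],0],
    [[0,0,0],0],
    [[0,0,0],0],
    [[0,0,0],0],
    [[0,0,0],0],
    [[0,0,0],0],
    [[0,0,0],0],
    [[0,0,0],0],
  ],
  claw=5,
)

```text
clock: 32.55
eef_pos: [0.5859, 0.3139, 0.0031]
ee_rot: [[-0.969, 0.248, -0.0], [0.248, 0.969, -0.0], [0.0, -0.0, -1.0]]
force: [-0.0, 0.0, 0.5]
width: 0.148
finger_force: 30.0
```

```bash
python3 - <<'E'
from h import *
st()
s=r.read_state();x,y,z=s["eef_pos"]*1000
h=190
plan((x,y,h,75.5),(600,100,h,80),(534.5,-153,h,86.85),(534.5,-153,z+3.2,86.85))
P=fit("sauce dish","top",61,(500,580,-90,-20),lambda R,G,B:(R>130)&(abs(R-G)<28)&(abs(R-B)<40))
im,d,p=shot("top"); save("t2",im); w=cloud(d,p)*1000
m=(d>0)&(abs(w[...,0]-545)<45)&(abs(w[...,1]-46)<45)&(w[...,2]>74)&(w[...,2]<95)
print("glass rim",cv2.minAreaRect(w[m][:,:2].astype(np.float32)))
m=(d>0)&(abs(w[...,0]-540)<45)&(abs(w[...,1]+53)<45)&(w[...,2]>53)&(w[...,2]<70)
print("dish rim",cv2.minAreaRect(w[m][:,:2].astype(np.float32)))
E
```

```text
32.55 [585.9 313.9   3.1] yang 75.65 w 13.5 ff 30.0 F [-0.   0.   0.5] q [ 26.2  35.2 105.9  -0.   38.9 -49.5]
[0.0, -0.0, -186.9] 0.15 rows 3.7 q6~ -47
[-66.7, -203.7, -186.8] -4.35 rows 4.3 q6~ -71
[-66.0, -465.1, -186.8] 168.8 rows 20.2 q6~ 77
[-66.0, -465.1, -3.2] 168.8 rows 3.7 q6~ 77
sauce dish 45 rect c [543.6 -51.6] size [31.4 29.6] ang 89.9 circle [541.8 -50.6] ell [array([543.1, -50.2]), array([28.7, 32.9]), np.float64(29.1)]
glass rim ((545.3185424804688, 45.12223815917969), (54.4157829284668, 55.46851348876953), 0.41505539417266846)
dish rim ((538.779052734375, -54.375152587890625), (48.554203033447266, 49.22481155395508), 44.785457611083984)
```

View pics/t2.png

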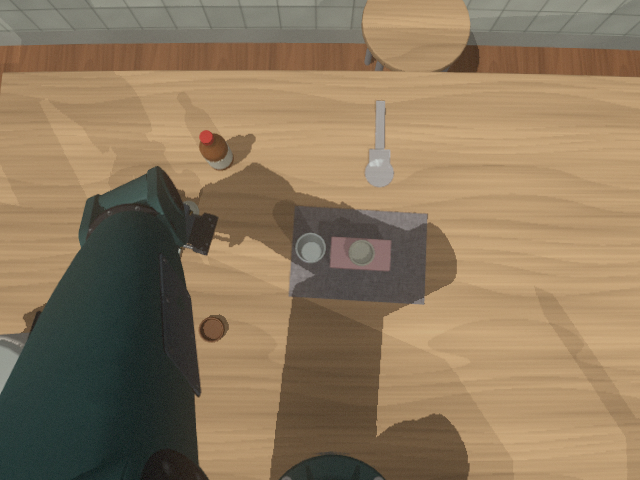

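The top view shows the glass at (311,249), the box at (361,254) with the dish centred on the lid at (361,252), and the bystanders unmoved. Now I'll carry the spoon over.

Call:
apply_moves(
  motion=[
    [[0,0,-8],0],
    [[0,0,-30],0],
    [[0,0,-65],0],
    [[0,0,-105],0],
    [[0,0,-145],0],
    [[0,0,-175],0],
    [[0,-10,-187],0],
    [[-5,-35,-187],-1],
    [[-10,-75,-187],-2],
    [[-16,-115,-187],-3],
    [[-22,-155,-187],-4],
    [[-28,-195,-187],-5],
    [[-33,-235,-187],-6],
    [[-39,-275,-187],-7],
    [[-45,-315,-187],-8],
    [[-51,-355,-187],-9],
    [[-56,-395,-187],-10],
    [[-61,-430,-187],-11.2],
    [[-65,-455,-187],-11.2],
    [[-66,-465,-187],-11.2],
  ],
)

```text
clock: 34.65
eef_pos: [0.5334, -0.1549, 0.1895]
ee_rot: [[-0.998, 0.057, -0.001], [0.057, 0.998, 0.0], [0.001, 0.0, -1.0]]
force: [-0.2, -0.6, -0.2]
width: 0.15
finger_force: 30.0
```

Call:
apply_moves(
  motion=[
    [[0,0,0],0],
    [[0,0,0],0],
    [[0,0,0],0],
  ],
)

```text
clock: 34.95
eef_pos: [0.5345, -0.1519, 0.19]
ee_rot: [[-0.999, 0.054, -0.0], [0.054, 0.999, 0.0], [0.0, 0.0, -1.0]]
force: [-0.7, -0.4, -0.5]
width: 0.15
finger_force: 30.0
```

```bash
python3 - <<'E'
from h import *
st()
plan((534.5,-153,6.5,86.1),(534.5,-153,6.5,86.85))
im,d,p=shot("wrist"); w=cloud(d,p)*1000; save("w_sp2",im)
m=(d>0)&(abs(w[...,0]-540)<110)&(abs(w[...,1]+153)<50)&(w[...,2]>150)&(w[...,2]<215)
m=m&white(*[im[...,k].astype(int) for k in range(3)])
P=w[m];t=P[:,0];print(len(P),P.min(0),P.max(0))
P=P[(P[:,0]<545)];vx,vy,x0,y0=cv2.fitLine(P[:,:2].astype(np.float32),cv2.DIST_HUBER,0,.01,.01).ravel();print("handle",np.degrees(np.arctan2(vy,vx)),x0,y0)
E
```

```text
34.95 [ 534.5 -151.9  190. ] yang 86.9 w 13.7 ff 30.0 F [-0.7 -0.4 -0.5] q [ -18.3   10.6  116.9    0.    52.5 -105.2]
[-0.2, -1.2, 183.5] 180.8 rows 21.0 q6~ 78
[-0.2, -1.2, 183.5] 180.05 rows 0.1 q6~ 77
6827 [ 464.94638858 -162.41971652  189.96620711] [ 584.62627926 -133.17127325  213.65599851]
handle -1.5301307 496.28934 -148.43196
```

View pics/w_sp2.png

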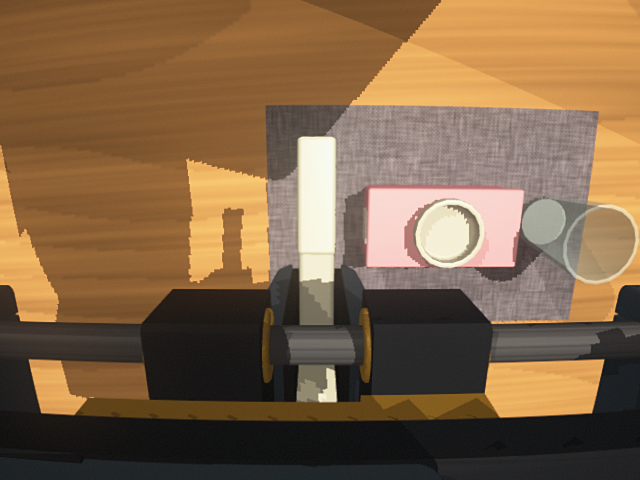

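The wrist view shows the spoon's handle (316,195) held straight, parallel to the mat's short edge, with the box, dish and glass in place. Lowering.

Call:
apply_moves(
  motion=[
    [[0,-1,25],0],
    [[0,-1,60],0],
    [[0,-1,95],0],
    [[0,-1,125],0],
    [[0,-1,148],0],
    [[0,-1,163],0],
    [[0,-1,173],0],
    [[0,-1,179],0],
    [[0,-1,182],0],
    [[0,-1,182.8],0],
    [[0,-1,182.8],0],
    [[0,-1,182.8],0],
  ],
)

```text
clock: 36.2
eef_pos: [0.5348, -0.1541, 0.0079]
ee_rot: [[-0.998, 0.055, 0.001], [0.055, 0.998, -0.0], [-0.001, -0.0, -1.0]]
force: [-0.1, 0.9, -0.4]
width: 0.153
finger_force: 30.0
```

Call:
apply_moves(
  motion=[
    [[0,0,0.3],0],
    [[0,0,0.6],0],
    [[0,0,0.8],0],
    [[0,0,0.8],0],
    [[0,0,0.8],0],
  ],
)

```text
clock: 36.7
eef_pos: [0.5345, -0.1539, 0.0065]
ee_rot: [[-0.998, 0.055, -0.0], [0.055, 0.998, -0.0], [0.0, -0.0, -1.0]]
force: [-0.1, 0.4, 0.4]
width: 0.15
finger_force: 30.0
```

Call:
apply_moves(
  motion=[
    [[0,0,0.3],0],
    [[0,0,0.5],0],
    [[0,0,0.5],0],
    [[0,0,0.5],0],
  ],
)

```text
clock: 37.1
eef_pos: [0.5345, -0.1539, 0.0061]
ee_rot: [[-0.998, 0.055, -0.0], [0.055, 0.998, 0.0], [0.0, 0.0, -1.0]]
force: [-1.8, 1.4, 3.5]
width: 0.151
finger_force: 30.0
```

Call:
apply_moves(
  motion=[
    [[0,0,0],0],
    [[0,0,0],0],
    [[0,0,0],0],
    [[0,0,0],0],
    [[0,0,0],0],
    [[0,0,0],0],
  ],
  claw=34,
)

```text
clock: 37.7
eef_pos: [0.5345, -0.1539, 0.006]
ee_rot: [[-0.998, 0.055, -0.0], [0.055, 0.998, -0.0], [0.0, -0.0, -1.0]]
force: [0.3, -0.9, 0.3]
width: 0.376
finger_force: 0.0
```

Call:
apply_moves(
  motion=[
    [[0,0,-6],0],
    [[0,0,-20],0],
    [[0,0,-50],0],
    [[0,0,-90],0],
    [[0,0,-135],0],
    [[0,0,-180],0],
    [[0,0,-220],0],
    [[0,-150,-220],0],
    [[0,-300,-220],0],
    [[0,-300,-220],0],
    [[0,-300,-220],0],
    [[0,-300,-220],0],
    [[0,-300,-220],0],
    [[0,-300,-220],0],
    [[0,-300,-220],0],
    [[0,-300,-220],0],
  ],
)

```text
clock: 39.3
eef_pos: [0.5179, -0.4526, 0.2266]
ee_rot: [[-0.999, 0.055, 0.0], [0.055, 0.999, 0.0], [-0.0, 0.0, -1.0]]
force: [0.5, -0.4, 0.0]
width: 0.376
finger_force: 0.0
```

```bash
python3 - <<'E'
from h import *
st()
im,d,p=shot("top"); save("t3",cv2.resize(im[60:340,180:460],(600,600))); w=cloud(d,p)*1000
def rr(n,cx,cy,hx,hy,z0,z1,col=lambda R,G,B:R>=0):
    m=(d>0)&(abs(w[...,0]-cx)<hx)&(abs(w[...,1]-cy)<hy)&(w[...,2]>z0)&(w[...,2]<z1)&col(*[im[...,k].astype(int) for k in range(3)])
    print(n,m.sum(),[np.round(q,1) for q in cv2.minAreaRect(w[m][:,:2].astype(np.float32))]); return w[m]
rr("glass",545,46,45,45,74,95); rr("dish",540,-53,45,45,53,70)
P=rr("spoon",535,-153,90,35,8,30,white)
h=P[P[:,0]<545];v=cv2.fitLine(h[:,:2].astype(np.float32),cv2.DIST_HUBER,0,.01,.01).ravel();print("handle",np.degrees(np.arctan2(v[1],v[0])),v[2:]);b=P[P[:,0]>560];print("bowl",cv2.minAreaRect(b[:,:2].astype(np.float32)))
fit("box","top",45,(430,650,-120,20),pinkt); fit("mat","top",3,(400,700,-220,110),lambda R,G,B:gray(R,G,B)|((R-G>20)&(B>G-8)))
rr("sauce",738,236,60,60,30,160)
E
```

```text
39.3 [ 517.9 -452.6  226.6] yang 86.86 w 34.3 ff 0.0 F [ 0.5 -0.4  0. ] q [ -43.1   19.9  100.5    0.    59.7 -130. ]
glass 185 [array([545.3,  45.1]), array([54.2, 55.5]), np.float64(0.5)]
dish 161 [array([539. , -54.1]), array([48.2, 50.1]), np.float64(61.8)]
spoon 501 [array([ 530.9, -156.9]), array([133.5,  44. ]), np.float64(2.0)]
handle -3.6967807 [ 503.40622 -150.95784]
bowl ((578.8693237304688, -155.35340881347656), (44.27023696899414, 37.56653594970703), 89.73322296142578)
box 238 rect c [537.2 -53.3] size [118.9  62.4] ang 86.88 circle [537.3 -53.1] ell [array([537.8, -52.9]), array([ 65.3, 140.3]), np.float64(177.0)]
mat 441 rect c [539.3 -53.7] size [278.3 188.8] ang 86.84 circle [539.9 -53.6] ell [array([539.4, -53.7]), array([214.7, 335. ]), np.float64(176.8)]
sauce 901 [array([738.8, 237.3]), array([48.6, 54.2]), np.float64(37.5)]
```

View pics/t3.png

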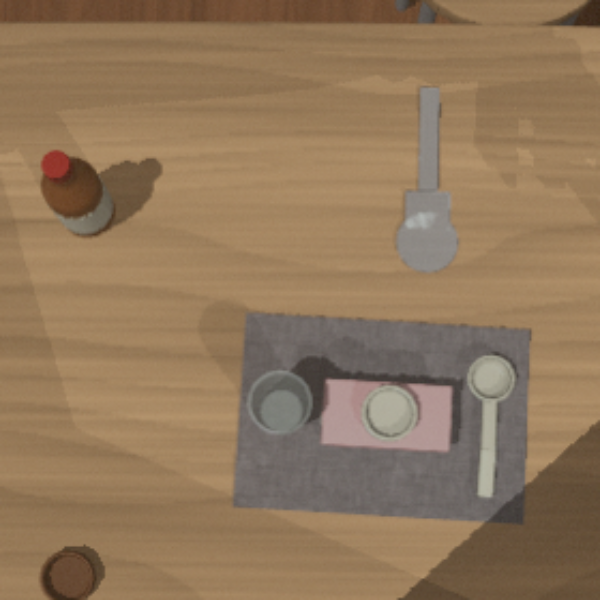

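The view shows glass (280,402), box (387,415) with dish (390,412), and spoon (488,425) with its bowl away from the robot, all within about 3 mm of target. The bottle and paddle look unmoved.

```bash
python3 -c "
from station import r
print(r.hand_in())"
```

```text
the job is handed in; nothing more can be done
None
```

I laid the supper as asked and handed it in at about 39 s: box, dish, glass and spoon measured within about 3 mm of their places, and the bottle and paddle look unmoved.

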